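Square a carrier block into the measuring corner

TASK

Get the museum cup ready to be measured: gently push the wooden carrier block that it stands on across the mat, with the outside of the fingers, until the block's long side is flush against the long scale rail and its end is against the short scale rail, snug in the corner of the two. Only push the block along the table, never grip or lift it; do not touch the cup, which must stay standing on the block, and leave the bottle, the jar and the screwdriver alone. Finish with the robot clear of everything.

Things in the scene. Friction and masses are not known exactly. Their poses are not given: they have to be found in the camera images.
- carrier: Loose plywood block, grey foam top, 110 mm (its x) by 160 mm (its y) by 30 mm high, 0.4 to 0.85 kg, too wide to grasp; origin at the centre of its underside. Starts 40 to 90 mm short of the long rail, 50 to 110 mm short of the short one, turned up to 0.3 rad from the corner's axes; done, its axes lie along the corner's, origin at x -55, y -80 mm there. Sliding takes 2 to 6 N.
- corner: Fixed L of two aluminium rails, 22 mm high, 14 mm thick, black and white squares on top, at the edge of a flat black mat. Origin at table level where the inner faces meet. Long rail: inner face is this frame's plane x = 0, from y = 0 to -300 mm; short rail: plane y = 0, from x = 0 to -130 mm. The work area is at negative x and y. Yaw within 0.15 rad of the world's.
- cup: Small blue ceramic cup, 50 mm across and 38 mm high, with a handle on its +y side (45 mm out, within 0.6 rad of the carrier's +y), standing loose near the middle of the carrier's top (within 8 mm), so that its rim is 68 mm above the table; origin at the centre of its underside.
- bottle: Bystander: green glass bottle with cork, 52 mm across, 140 mm high, upright; origin at the centre of its underside. It stands to the left (+y) of the short rail, outside the work area.
- jar: Bystander: white ceramic jar with wooden cap, 60 mm across, 85 mm high, upright; origin at the centre of its underside. It stands to the left (+y) of the short rail, outside the work area.
- screwdriver: Bystander: wood-handled screwdriver, 200 mm long, lying flat along its x on the right (-y) side of the mat; origin on the table under its middle.
Not all that is in view belongs to the job. Several things have the shape of the carrier; the one meant has the colours described above.

How it is judged:
By the outcome, as a careful person would: the job done as asked, in the order asked, and still so for the second after the job is handed in, with the robot touching nothing.
It also fails if it takes over 48 s, if anything falls off the work surface, if the arm or the gripper's body presses on something with over 40 N, if the wrist force passes 120 N, or if a joint passes its speed limit or range.

ROBOT

A 6-joint arm with a two-finger parallel gripper is mounted at the origin on the work surface. World frame = base frame: x ahead of the robot, y to its left, z up, the work surface at z = 0. Lengths are in m, angles in rad, forces in N, time in s.
With the tool pointing down it reaches from about 0.375 to 0.975 m from the base axis. Payload 3.8 kg.
Tool frame: the origin (TCP) lies on the mounting face of the last link; the fingertips stand 173 mm ahead of it and the grasp point (between the pads) lies 155 mm ahead of it; z points along the fingers, y is the line along which they close (so a half turn about z gives the same grasp; the last joint's range is limited). The gripper opens to 85 mm and grips with 20 to 120 N. Pads are 22 mm wide; open, the fingers measure 114 mm over their backs; the gripper's body (76 mm by 85 mm) begins 54 mm behind the grasp point. The pads swing forward as they close: fully open they stand 13 mm farther back than shut.
Start: joints at [1.149, 0.264, 1.604, -0, 1.274, -0.037], TCP at [0.253, 0.626, 0.405] pointing down, gripper open.
Joint ranges: [-2.63, 2.63], [-0.94, 2.18], [0.31, 2.57], [-1.31, 4.45], [0, 2.66], [-2.55, 2.55]. Speed limits (rad/s): [2.57, 2.57, 3.14, 3.14, 3.14, 3.14].

INTERFACE

Orientations are given as a unit quaternion [x, y, z, w].
In Python, from plant import env, viewer, finish_job gives the robot as it stands.
- The arm moves only by the shell command python3 -m creep 'ROWS' [FORCE]. ROWS is JSON, a list that holds one entry, the list of rows, each a list of 5 numbers: the opening, from -1 (shut) to 1 (fully open), then the shift along the tool's x, y, z normalised to -1 to 1, where 1 is 0.04 m, then the turn about the tool's z normalised to -1 to 1, where 1 is 6 degrees. In form: [[[claw, dx, dy, dz, twist], ...]]. A call has 1 to 8 rows; each row shifts and turns the commanded pose from where the row before left it, along the tool's axes as they then stand; what a row does not reach is not made up. A row lasts 1/12 s, in which the tool goes at most 41.7 mm and 7.16 degrees, less where a joint would pass 70% of its speed; a pose out of reach is approached as far as the arm can. A call with a number of a shift or a turn outside -1 to 1 is refused whole. A call with a gripper value outside its range is refused whole. The fingers move at their own pace and stop on an object; FORCE is the grip in N (left out, the last holds). Time passes only in rows, so rows that do not move let the fingers close. It gives the time, the measured TCP pose, the force, the opening and the grip force at its end, in the units of the state.
- env.read_state(): the state, without advancing time (a new reading comes with each control period).
- viewer.capture(name): name is "scene" or "top"; returns the picture (400x640x3 uint8, red, green, blue); there is no depth.
- viewer.camera_model(name): a dict with "fx", "fy", "cx", "cy" (pixels), "rvec" (rotation vector, rad) and "tvec" (3), from world to camera coordinates, as OpenCV has them. Camera axes: x right, y down, z forward; pixel columns grow to the right and rows downward; lengths in m; the calibration is good to about 2 mm. A picture is of the moment at which its call begins. camera_model takes no time and is no camera call.
- finish_job(): hands the job in; it is judged then, once.
The state is a dict: "clock": time; "joint_positions": joint angles; "qd": joint speeds; "effort": joint torques, N m; "ee_pos": TCP position; "tcp_rot": TCP orientation; "wrist_force": force on the tool from outside, world axes, zero at the start; "ft_torque": the same for the moment, N m; "finger_gap": finger opening in m; "gripper_force": force on a finger pad.
Only numpy, scipy, OpenCV 4.12 (cv2) and the standard library are available. Lean on these libraries where they do the work, as an engineer would, in place of code of your own. Each camera call takes 0.05 s, during which the arm holds its last target. There are 200 camera calls.

## Working session

There is one attempt and no reset: what is moved stays moved. The work goes in short steps, Python scripts to look and compute and a shell command to move; the robot and the scene stay as the last step left them, time stands still between calls to the robot, and variables do not carry over. Pictures are saved under pics/ and viewed, at most 10 in all, crops included, and the job is handed in when it is done.

```bash
mkdir -p pics; ls; python3 - <<'E'
from plant import env, viewer
import cv2
for n in("scene","top"):
    im=viewer.capture(n); cv2.imwrite(f"pics/{n}0.png",im[:,:,::-1]); print(viewer.camera_model(n))
s=env.read_state(); print(s)
E
```

```text
pics
{'fx': 434.91689366943405, 'fy': 434.91689366943405, 'cx': 315.7873070580637, 'cy': 196.18501795047968, 'rvec': array([ 1.78108795,  1.37225161, -0.75229526]), 'tvec': array([-0.21294821, -0.26038272,  1.65329435])}
{'fx': 462.2721476147243, 'fy': 462.2721476147243, 'cx': 317.22904475666377, 'cy': 206.2347083961748, 'rvec': array([ 2.18936531, -2.0141502 ,  0.21547637]), 'tvec': array([0.01173885, 0.60102705, 1.23116122])}
{'clock': 0.1, 'joint_positions': array([ 1.14909813e+00,  2.64692164e-01,  1.60521953e+00, -1.65592004e-05,
        1.27369077e+00, -3.68640115e-02]), 'qd': array([ 0.00032688, -0.00241753, -0.00452098, -0.00152816,  0.00155488,
       -0.00134394]), 'effort': array([ 9.12601536e-04, -5.16703463e+01, -3.68592989e+01,  1.54722225e-04,
        6.32172087e-03,  1.38960800e-06]), 'ee_pos': array([0.25325815, 0.62536576, 0.40348617]), 'tcp_rot': array([ 1.91229450e-01,  9.81544847e-01, -9.80401241e-04, -2.20684020e-04]), 'wrist_force': array([0.47066143, 1.0448632 , 0.31140021]), 'ft_torque': array([ 0.05055283,  0.0066831 , -0.01042767]), 'gripper_force': 0.0, 'finger_gap': 0.08583992849574541}
```

View pics/scene0.png

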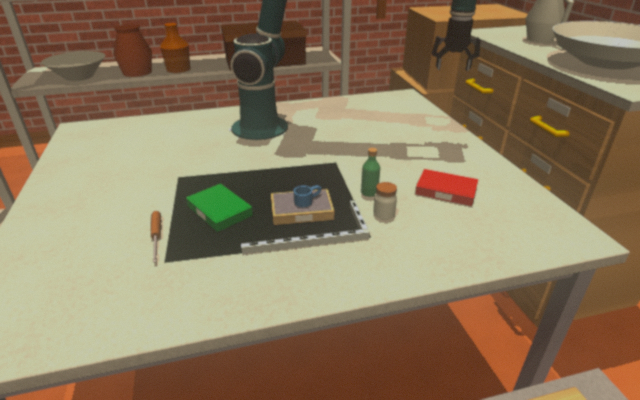

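View pics/top0.png

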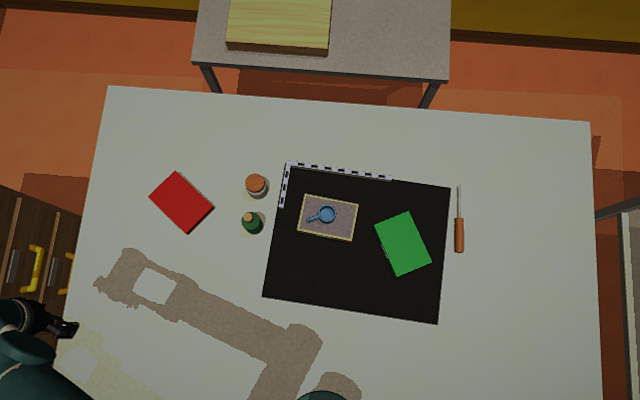

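The scene and top views show three carrier-shaped blocks (top pixels): red (181,202), green (403,243), and the grey-topped wooden one carrying the blue cup (327,217). I choose the last. The rails' corner is near (287,165), the bottle is at (252,222), the jar at (256,186) and the screwdriver at (459,220). Next I'll check the choice in one close crop and measure.

```bash
cat > h.py <<'E'
import cv2, numpy as np
from plant import env, viewer
def cast(n,px,z):
    m=viewer.camera_model(n); R=cv2.Rodrigues(m["rvec"])[0]; t=m["tvec"]
    px=np.atleast_2d(px).astype(float)
    d=np.c_[(px[:,0]-m["cx"])/m["fx"],(px[:,1]-m["cy"])/m["fy"],np.ones(len(px))]@R
    c=-R.T@t
    return c+d*((z-c[2])/d[:,2])[:,None]
E
python3 - <<'E'
import cv2
im=cv2.imread("pics/top0.png")[150:260,240:400]
cv2.imwrite("pics/crop0.png",cv2.resize(im,None,fx=5,fy=5,interpolation=cv2.INTER_NEAREST))
hsv=cv2.cvtColor(cv2.imread("pics/top0.png"),cv2.COLOR_BGR2HSV)
for p in [(327,235),(310,205),(300,230),(340,225),(357,220),(299,215),(320,215),(290,270),(340,172),(288,180),(283,200)]: print(p,hsv[p[1],p[0]])
E
```

```text
(327, 235) [ 32  93 154]
(310, 205) [  4  32 111]
(300, 230) [ 26  94 144]
(340, 225) [  4  31 117]
(357, 220) [ 0 14 18]
(299, 215) [ 21 109  68]
(320, 215) [103 113  90]
(290, 270) [15 41 25]
(340, 172) [107  15 149]
(288, 180) [23 95 35]
(283, 200) [75  6 91]
```

View pics/crop0.png

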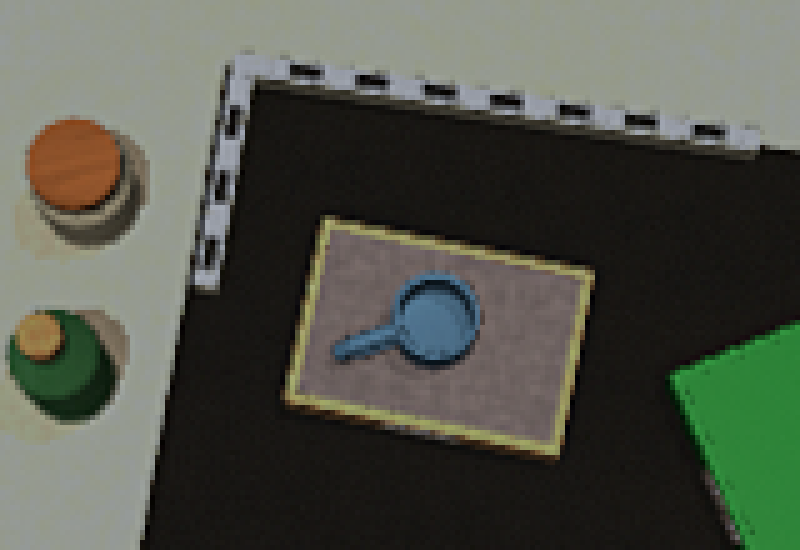

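The crop confirms it: grey foam top with a light wood edge, blue cup with its handle to the left (+y), top corners near (305,194), (359,204), (352,241) and (297,231). Now for metric positions.

```bash
cat > meas.py <<'E'
from h import *
def measure(im,seed=(327,217),verbose=True):
    hsv=cv2.cvtColor(im,cv2.COLOR_RGB2HSV); H,S,V=[hsv[...,i].astype(int) for i in range(3)]
    # rail: black squares' centres, top height 22 mm
    return H,S,V
def carrier(im):
    hsv=cv2.cvtColor(im,cv2.COLOR_RGB2HSV)
    m=(cv2.inRange(hsv,(18,55,100),(40,200,255)))
    m[:150]=0;m[270:]=0;m[:,:275]=0;m[:,380:]=0
    m=cv2.morphologyEx(m,cv2.MORPH_CLOSE,np.ones((3,3)))
    c=max(cv2.findContours(m,cv2.RETR_EXTERNAL,cv2.CHAIN_APPROX_NONE)[0],key=lambda c:cv2.minAreaRect(c)[1][0]*cv2.minAreaRect(c)[1][1])
    w=cast("top",c[:,0],.03)[:,:2]
    r=cv2.minAreaRect((w*1000).astype(np.float32))
    return np.array(r[0])/1000,r[1],r[2]
E
python3 - <<'E'
from meas import *
im=cv2.imread("pics/top0.png")[:,:,::-1].copy()
print(carrier(im))
g=cv2.cvtColor(im,cv2.COLOR_RGB2GRAY)
big=cv2.resize(g,None,fx=8,fy=8,interpolation=cv2.INTER_CUBIC)
# black squares inside rail band: local dark blobs, small
m=(g<75).astype(np.uint8)
big=cv2.inRange(big,0,85)
n,l,st,ce=cv2.connectedComponentsWithStats(big)
for i in range(1,n):
    x,y,w,h,a=st[i]
    if 270*8<x<405*8 and 150*8<y<225*8 and 200<a<2500:
        p=(ce[i]+.5)/8-.5; print(p.round(2),(st[i]/8).round(1)[2:4],cast("top",p,.022)[0].round(4))
for x in (310,336,363,389): print(x,g[155:190,x])
for y in (176,190,): print(y,g[y,278:300])
hsv=cv2.cvtColor(im,cv2.COLOR_RGB2HSV)
b=cv2.inRange(hsv,(95,80,60),(115,255,255));b[:,:300]=0;b[:,360:]=0;b[:190]=0;b[245:]=0
ys,xs=np.nonzero(b);print("cup px",xs.min(),xs.max(),ys.min(),ys.max())
print("cuprim",cast("top",(327.3,213.8),.068), "handle",cast("top",(307.5,220.5),.055))
for n,lo,hi in(("green",(50,120,40),(75,255,255)),):
    k=cv2.inRange(hsv,lo,hi);k[:,:365]=0
    c=max(cv2.findContours(k,0,1)[0],key=cv2.contourArea);print(n,cast("top",cv2.boxPoints(cv2.minAreaRect(c)),.03).round(3))
print("mat",cast("top",[(291,167),(450,187),(437,324),(262,297)],0).round(3))
print("bottle",cast("top",(248,217),.14),"jar",cast("top",(255,183),.085),"red",cast("top",(213,208),.03))
E
```

```text
(array([0.57715771, 0.03019046]), (159.15469360351562, 109.00829315185547), 83.20523071289062)
[300.53 163.85] [6.6 3. ] [0.731  0.1225 0.022 ]
[313.83 165.81] [6.6 2.9] [0.7282 0.0828 0.022 ]
[327.43 167.81] [6.8 3.1] [0.7254 0.0422 0.022 ]
[340.68 169.79] [6.6 2.9] [0.7226 0.0028 0.022 ]
[354.16 171.83] [6.5 3. ] [ 0.7197 -0.0372  0.022 ]
[286.2  173.92] [3.5 6.5] [0.6967 0.1617 0.022 ]
[367.61 173.8 ] [6.6 3. ] [ 0.7169 -0.0771  0.022 ]
[381.15 175.85] [6.5 2.9] [ 0.714  -0.1171  0.022 ]
[283.87 186.98] [2.9 6.4] [0.6566 0.1646 0.022 ]
[281.58 200.06] [3.1 6.4] [0.617  0.1674 0.022 ]
[316.91 213.56] [4.  4.2] [0.5856 0.0617 0.022 ]
310 [150 152 151 151 151 151 152 145 134 158 146 149 143  71  56  22  15  23
  23  23  23  23  22  21  22  21  22  19  23  19  20  18  22  19  21]
336 [152 151 151 151 150 151 150 151 151 152 151 146 131 158 159 163 150  50
  55  20  20  21  23  22  23  22  22  21  24  20  22  24  22  22  21]
363 [151 150 150 151 150 150 150 151 150 151 150 150 151 151 152 144 130 158
 160 163 149  60  53  18  17  21  23  23  22  23  23  22  22  21  20]
389 [151 151 151 150 150 152 151 151 151 150 151 150 150 151 151 151 151 151
 152 141 119 157 156 160 146  43  57  23  21  21  23  23  21  21  21]
176 [152 152 153 156 129  56 129  37   4  92 164  21  16  20  20  19  21  23
  23  21  23  22]
190 [155 143  52  65 133  88  91 119 103  14  19  21  22  20  19  24  20  22
  23  21  21  22]
cup px 307 335 204 221
cuprim [[0.57809877 0.03189092 0.068     ]] handle [[0.55699232 0.08570064 0.055     ]]
green [[ 0.566 -0.1    0.03 ]
 [ 0.621 -0.2    0.03 ]
 [ 0.474 -0.272  0.03 ]
 [ 0.421 -0.173  0.03 ]]
mat [[ 0.726  0.152  0.   ]
 [ 0.703 -0.325  0.   ]
 [ 0.305 -0.298  0.   ]
 [ 0.337  0.197  0.   ]]
bottle [[0.53772508 0.23886978 0.14      ]] jar [[0.64526801 0.23985943 0.085     ]] red [[0.57541295 0.36100695 0.03      ]]
```

Measured: squares are 40 mm apart (matches), the carrier comes out at 159×109 mm (matches 160×110), and the corner's yaw is −0.071. In the corner frame the carrier is at (−140, −133) mm with yaw −0.05, so it has 85 mm to go along x and 53 mm along y, inside the stated ranges. I'll push +x first with both fingers part open, then +y along the rail.

First I turn the tool to line up with the corner (tool x = −corner x, tool y = +corner y), then travel high.

```bash
python3 -m creep '[[[0.2,0,0,0,-1],[0.2,0,0,0,-1],[0.2,0,0,0,-1],[0.2,-0.37,-0.79,0,0],[0.2,-0.37,-0.79,0,0],[0.2,-0.37,-0.79,0,0],[0.2,-0.37,-0.79,0,0],[0.2,-0.37,-0.79,0,0]]]' 20; cat > st.py <<'E'
from h import *
from scipy.spatial.transform import Rotation as Ro
s=env.read_state(); R=Ro.from_quat(s["tcp_rot"]).as_matrix()
a=.0709; ex=np.array([np.cos(a),-np.sin(a)]); ey=np.array([np.sin(a),np.cos(a)])
p=s["ee_pos"][:2]; pc=np.array([ex@p-.7136,ey@p-.2036])
f=s["wrist_force"][:2]
print("t",round(s["clock"],2),"corner xy",pc.round(4),"z",s["ee_pos"][2].round(4),"tool y angle rel corner deg",np.degrees(np.arctan2(ex@R[:2,1]*-1,ey@R[:2,1])).round(2),"F corner",(ex@f).round(2),(ey@f).round(2),s["wrist_force"][2].round(2),"gap",s["finger_gap"].round(4))
E
python3 st.py
```

```text
clock: 0.77
ee_pos: [0.3161, 0.4612, 0.4039]
tcp_rot: [0.035, 0.999, -0.001, -0.0]
wrist_force: [0.9, -0.1, 0.9]
finger_gap: 0.0516
gripper_force: 0.0Traceback (most recent call last):
  File "st.py", line 7, in <module>
    print("t",round(s["clock"],2),"corner xy",pc.round(4),"z",s["ee_pos"][2].round(4),"tool y angle rel corner deg",np.degrees(np.arctan2(ex@R[:2,1]*-1,ey@R[:2,1])).round(2),"F corner",(ex@f).round(2),(ey@f).round(2),s["wrist_force"][2].round(2),"gap",s["finger_gap"].round(4))
                                                                                                                                                                                                                                                            ^^^^^^^^^^^^^^^^^^^^^
AttributeError: 'float' object has no attribute 'round'
```

```bash
sed -i 's/s\["finger_gap"\].round(4)/s["finger_gap"]/' st.py; python3 -m creep '[[[0.2,-0.375,-0.79,0,0],[0.2,-0.375,-0.79,0,0],[0.2,-0.375,-0.79,0,0],[0.2,-0.375,-0.79,0,0],[0.2,-0.375,-0.79,0,0],[0.2,-0.375,-0.79,0,0],[0.2,-0.375,-0.79,0,0],[0.2,-0.375,-0.79,0,0]]]' >/dev/null;  python3 -m creep '[[[0.2,-0.375,-0.79,0,0],[0.2,-0.375,-0.79,0,0],[0.2,-0.375,-0.79,0,0],[0.2,-0.375,-0.79,0,0],[0.2,-0.375,-0.79,0,0],[0.2,0,0,0,0],[0.2,0,0,0,0]]]'>/dev/null; python3 st.py
```

```text
t 2.02 corner xy [-0.2357 -0.1318] z 0.4042 tool y angle rel corner deg -0.21 F corner -0.38 -0.75 -0.69 gap 0.051037211507437695
```

```bash
python3 -m creep '[[[0.2,0,0,0.9,0],[0.2,0,0,0.9,0],[0.2,0,0,0.9,0],[0.2,0,0,0.9,0],[0.2,0,0,0.9,0],[0.2,0,0,0.7,0],[0.2,0,0,0.3,0],[0.2,0,0,0,0]]]'>/dev/null; python3 st.py; python3 - <<'E'
from h import *
a=viewer.capture("scene")[130:280,140:400]; b=viewer.capture("top")[140:290,240:500]
cv2.imwrite("pics/p1.png",cv2.resize(np.vstack([a,b])[:,:,::-1],None,fx=2,fy=2,interpolation=cv2.INTER_CUBIC))
E
```

```text
t 2.68 corner xy [-0.2393 -0.1292] z 0.1807 tool y angle rel corner deg 0.1 F corner -1.22 -0.42 -0.05 gap 0.0511545689857528
```

View pics/p1.png

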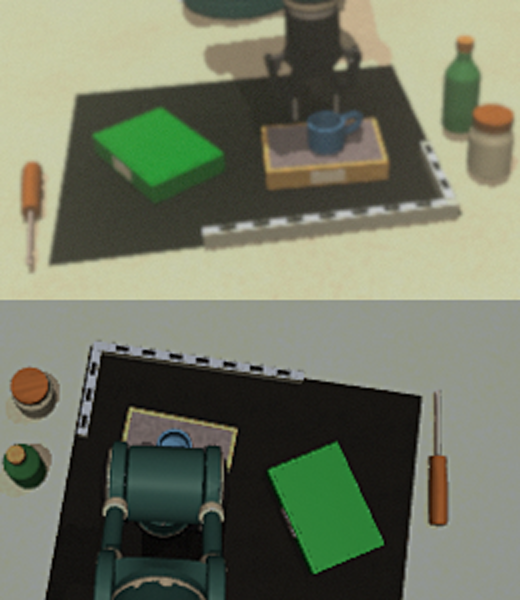

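The picture shows the fingers down on the robot side of the block, about 30 mm short of it and clear of the cup and the green block. Starting the slow push.

```bash
python3 -m creep '[[[0.2,-0.12,0,0,0],[0.2,-0.12,0,0,0],[0.2,-0.12,0,0,0],[0.2,-0.1,0,0,0],[0.2,-0.1,0,0,0],[0.2,-0.1,0,0,0],[0.2,-0.1,0,0,0],[0.2,-0.1,0,0,0]]]'>/dev/null; python3 st.py;  python3 -m creep '[[[0.2,-0.1,0,0,0],[0.2,-0.1,0,0,0],[0.2,-0.1,0,0,0],[0.2,-0.1,0,0,0]]]'>/dev/null; python3 st.py
```

```text
t 3.45 corner xy [-0.2028 -0.1306] z 0.1842 tool y angle rel corner deg -0.02 F corner -7.96 -0.88 3.94 gap 0.05115127949980305
t 3.78 corner xy [-0.1877 -0.1306] z 0.1836 tool y angle rel corner deg -0.0 F corner -8.38 -0.57 5.39 gap 0.05137260289007998
```

```bash
python3 -m creep '[[[0.2,-0.1,0,0,0],[0.2,-0.1,0,0,0],[0.2,-0.1,0,0,0],[0.2,-0.1,0,0,0],[0.2,-0.1,0,0,0],[0.2,-0.1,0,0,0],[0.2,-0.1,0,0,0],[0.2,-0.1,0,0,0]]]'>/dev/null; python3 st.py; python3 - <<'E'
from h import *
a=viewer.capture("scene")[130:280,140:400]; b=viewer.capture("top")[140:290,240:500]
cv2.imwrite("pics/p2.png",cv2.resize(np.vstack([a,b])[:,:,::-1],None,fx=2,fy=2,interpolation=cv2.INTER_CUBIC))
E
```

```text
t 4.45 corner xy [-0.1557 -0.1304] z 0.1836 tool y angle rel corner deg 0.01 F corner -7.63 -0.82 4.6 gap 0.05157430679668609
```

View pics/p2.png

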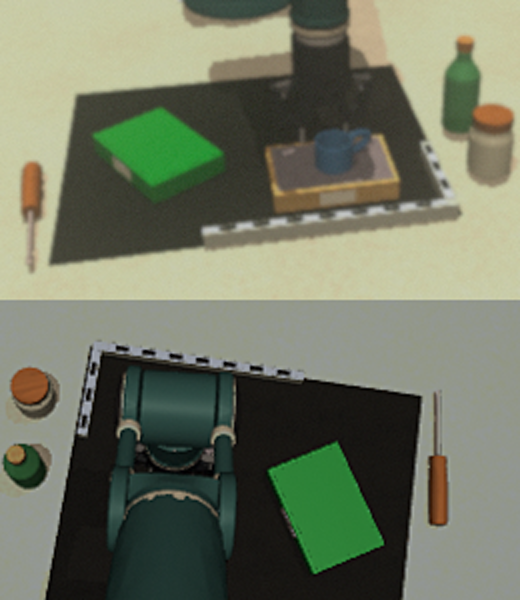

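The block slides squarely with the cup standing, and about 30 mm remains to the long rail. I go on slowly, then creep to contact.

```bash
python3 -m creep '[[[0.2,-0.1,0,0,0],[0.2,-0.1,0,0,0],[0.2,-0.1,0,0,0],[0.2,-0.1,0,0,0],[0.2,-0.1,0,0,0],[0.2,-0.08,0,0,0],[0.2,-0.04,0,0,0]]]'>/dev/null; python3 st.py; python3 -m creep '[[[0.2,-0.04,0,0,0],[0.2,-0.04,0,0,0],[0.2,-0.04,0,0,0]]]'>/dev/null; python3 st.py
```

```text
t 5.13 corner xy [-0.1298 -0.1304] z 0.1836 tool y angle rel corner deg 0.01 F corner -5.23 -0.51 1.03 gap 0.05140821567552035
t 5.38 corner xy [-0.1245 -0.1303] z 0.1839 tool y angle rel corner deg 0.01 F corner -3.28 -0.18 -2.75 gap 0.051185793129989464
```

```bash
python3 -m creep '[[[0.2,-0.04,0,0,0],[0.2,-0.04,0,0,0]]]'>/dev/null; python3 st.py; python3 -m creep '[[[0.2,-0.03,0,0,0],[0.2,-0.03,0,0,0]]]'>/dev/null; python3 st.py
```

```text
t 5.55 corner xy [-0.1208 -0.1303] z 0.1844 tool y angle rel corner deg 0.01 F corner -3.3 0.73 -1.81 gap 0.05131330364246053
t 5.72 corner xy [-0.1194 -0.1302] z 0.1845 tool y angle rel corner deg -0.01 F corner -10.35 0.63 5.18 gap 0.05147333960504808
```

```bash
python3 -m creep '[[[0.2,-0.03,0,0,0],[0.2,-0.03,0,0,0]]]'>/dev/null; python3 st.py
```

```text
t 5.88 corner xy [-0.1185 -0.1302] z 0.1845 tool y angle rel corner deg -0.01 F corner -18.1 1.4 11.49 gap 0.05129100283738135
```

The force rose to 18 N, so the block is against the long rail. Now I back off and rise.

```bash
python3 -m creep '[[[0.2,0.05,0,0,0],[0.2,0.2,0,0,0],[0.2,0.5,0,0,0],[0.2,0.7,0,0,0],[0.2,0.3,0,-0.6,0],[0.2,0,0,-0.9,0],[0.2,0,0,-0.9,0],[0.2,0,0,-0.4,0]]]'>/dev/null; python3 st.py; python3 -c "
from h import *
print(env.read_state()['joint_positions'].round(2))"
```

```text
t 6.55 corner xy [-0.1835 -0.1301] z 0.3032 tool y angle rel corner deg 0.03 F corner 1.19 0.33 0.47 gap 0.051085852064711376
[ 0.02  0.08  2.01 -0.    1.03 -1.48]
```

```bash
python3 -m creep '[[[0.2,0,-0.8,0,0],[0.2,0,-0.8,0,0],[0.2,0,-0.8,0,0],[0.2,0,-0.8,0,0],[0.2,0,0,0,1],[0.2,0,0,0,1],[0.2,0,0,0,1],[0.2,0,0,0,1]]]'>/dev/null; python3 -m creep '[[[0.2,0,0,0,1],[0.2,0,0,0,1],[0.2,0,0,0,1],[0.2,0,0,0,1],[0.2,0,0,0,1],[0.2,0,0,0,1],[0.2,0,0,0,1],[0.2,0,0,0,1]]]'>/dev/null; python3 -m creep '[[[0.2,0,0,0,1],[0.2,0,0,0,1],[0.2,0,0,0,1],[0.2,0,0.8,0,0],[0.2,0,0.8,0,0],[0.2,0,0.8,0,0],[0.2,0,0.8,0,0],[0.2,0,0,0,0]]]'>/dev/null; python3 st.py; python3 - <<'E'
from meas import *
im=viewer.capture("top"); c,sz,ang=carrier(im)
a=.0709; print(np.array([np.cos(a)*c[0]-np.sin(a)*c[1]-.7136,np.sin(a)*c[0]+np.cos(a)*c[1]-.2036]),sz,ang)
b=viewer.capture("scene")[130:280,140:400]; cv2.imwrite("pics/p3.png",cv2.resize(np.vstack([b,im[140:290,240:500]])[:,:,::-1],None,fx=2,fy=2,interpolation=cv2.INTER_CUBIC))
E
```

```text
t 8.55 corner xy [-0.052  -0.2586] z 0.2986 tool y angle rel corner deg -89.96 F corner 0.23 -0.17 0.56 gap 0.05144309517790325
[-0.05399995 -0.13495718] (168.515869140625, 112.53511047363281) 85.9649658203125
```

View pics/p3.png

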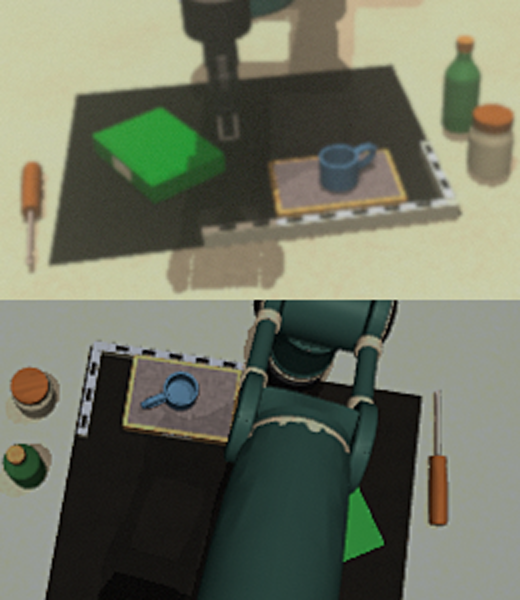

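The block's long side lies along the long rail (yaw matches the corner, x −54 mm) and the cup is standing. The tool is off the −y end, so I lower it there and push +y.

```bash
python3 -m creep '[[[0.2,0,-0.1,0.5,0],[0.2,0,0,0.7,0],[0.2,0,0,0.7,0],[0.2,0,0,0.6,0],[0.2,0,0,0.3,0],[0.2,0,0,0.1,0],[0.2,0,0,0,0]]]'>/dev/null; python3 st.py;  python3 -m creep '[[[0.2,0.12,0,0,0],[0.2,0.12,0,0,0],[0.2,0.12,0,0,0],[0.2,0.12,0,0,0],[0.2,0.1,0,0,0],[0.2,0.1,0,0,0],[0.2,0.1,0,0,0],[0.2,0.1,0,0,0]]]'>/dev/null; python3 st.py
```

```text
t 9.23 corner xy [-0.0628 -0.2583] z 0.1803 tool y angle rel corner deg -89.99 F corner -0.47 0.73 0.72 gap 0.051416092953214906
t 9.9 corner xy [-0.062  -0.2225] z 0.1807 tool y angle rel corner deg -89.97 F corner 0.92 0.17 -0.07 gap 0.05104961704847389
```

```bash
python3 -m creep '[[[0.2,0,0.08,0,0],[0.2,0,0.08,0,0],[0.2,0.1,0,0,0],[0.2,0.1,0,0,0],[0.2,0.1,0,0,0],[0.2,0.1,0,0,0],[0.2,0.1,0,0,0],[0.2,0.1,0,0,0]]]'>/dev/null; python3 st.py;  python3 -m creep '[[[0.2,0.1,0,0,0],[0.2,0.1,0,0,0],[0.2,0.1,0,0,0],[0.2,0.1,0,0,0],[0.2,0.1,0,0,0]]]'>/dev/null; python3 st.py
```

```text
t 10.57 corner xy [-0.0554 -0.1998] z 0.1808 tool y angle rel corner deg -89.99 F corner 0.6 -4.39 2.09 gap 0.05093225058184179
t 10.98 corner xy [-0.0554 -0.1799] z 0.1808 tool y angle rel corner deg -89.99 F corner -0.43 -4.8 1.3 gap 0.05083208256226581
```

```bash
python3 -m creep '[[[0.2,0.06,0,0,0],[0.2,0.05,0,0,0],[0.2,0.04,0,0,0]]]'>/dev/null; python3 st.py;  python3 -m creep '[[[0.2,0.03,0,0,0],[0.2,0.03,0,0,0]]]'>/dev/null; python3 st.py; python3 -m creep '[[[0.2,0.03,0,0,0],[0.2,0.03,0,0,0]]]'>/dev/null; python3 st.py
```

```text
t 11.23 corner xy [-0.0555 -0.1735] z 0.1808 tool y angle rel corner deg -89.98 F corner -0.47 -5.66 0.17 gap 0.051238865422842214
t 11.4 corner xy [-0.0555 -0.1715] z 0.1808 tool y angle rel corner deg -89.96 F corner -0.19 -9.99 0.95 gap 0.051236556860945776
t 11.57 corner xy [-0.0555 -0.1708] z 0.1809 tool y angle rel corner deg -89.92 F corner -0.63 -18.14 1.68 gap 0.0510743567273719
```

The force rose to 18 N again, so the block is seated against the short rail. I back off, rise and check.

```bash
python3 -m creep '[[[0.2,-0.05,0,0,0],[0.2,-0.2,0,0,0],[0.2,-0.5,0,0,0],[0.2,-0.5,0,-0.4,0],[0.2,-0.3,0,-0.9,0],[0.2,-0.3,0,-0.9,0],[0.2,-0.8,0,-0.5,0],[0.2,-0.8,0,-0.5,0]]]'>/dev/null; python3 -m creep '[[[0.2,-0.9,-0.3,0,0],[0.2,-0.9,-0.3,0,0],[0.2,-0.9,-0.3,0,0],[0.2,-0.9,-0.3,0,0],[0.2,0,0,0,0]]]'>/dev/null;python3 st.py; python3 - <<'E'
from meas import *
im=viewer.capture("top"); c,sz,ang=carrier(im)
a=.0709; print(np.array([np.cos(a)*c[0]-np.sin(a)*c[1]-.7136,np.sin(a)*c[0]+np.cos(a)*c[1]-.2036]),sz,ang)
b=viewer.capture("scene"); cv2.imwrite("pics/p4.png",np.vstack([cv2.resize(x[:,:,::-1],(780,290),interpolation=cv2.INTER_CUBIC) for x in (b[165:255,220:462],im[150:240,240:482])]))
E
```

```text
t 12.65 corner xy [-0.1057 -0.4558] z 0.3087 tool y angle rel corner deg -90.26 F corner 0.15 0.77 -0.12 gap 0.050986820299256594
[-0.05706258 -0.08033615] (159.0615692138672, 108.93118286132812) 85.98263549804688
```

View pics/p4.png

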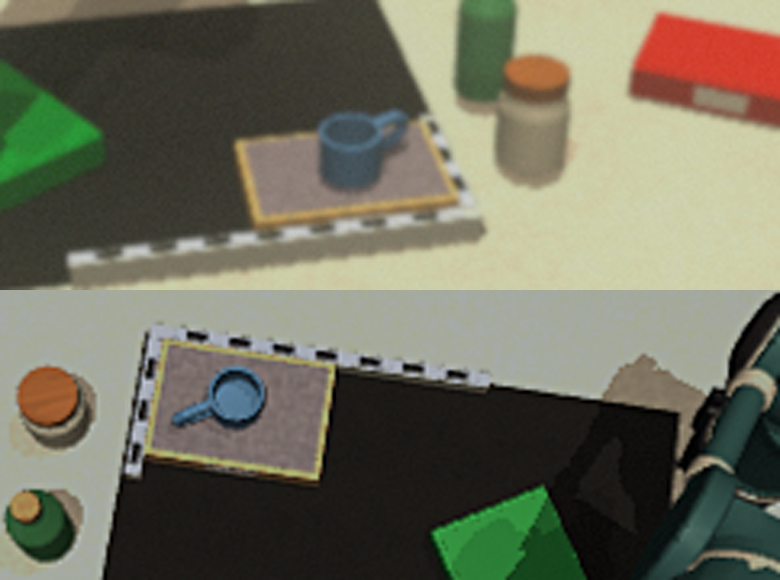

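The block looks seated with the cup standing and the bystanders untouched, but x reads −57 mm against −55. I'll check the gap along the long rail before deciding on another press.

```bash
python3 - <<'E'
from h import *
im=np.mean([viewer.capture("top").astype(float) for _ in range(4)],0)
g=im.mean(2)
for x in (294,307,320,334): print(x,[int(v) for v in g[160:182,x]])
for y in (175,182,195): print(y,[int(v) for v in g[y,278:300]])
a=.0709
def cf(p,z):
    c=cast("top",p,z)[0]; return (np.cos(a)*c[0]-np.sin(a)*c[1]-.7136)*1000
# sub-pixel: fall of rail brightness, yellow edge outer rise
for x in (294,307,320,334):
    b=im[160:182,x]; sat=b[:,0]-b[:,2]; k=np.argmax(sat); e=160+k-.5*0
    print(x,160+k,sat.round(0).astype(int).tolist(),"block edge x_c if rise at k-0.5:",round(cf((x,160+k-.5),.03),1),"rail edge same px:",round(cf((x,160+k-.5),.022),1))
E
```

```text
294 [163, 161, 165, 169, 149, 143, 138, 101, 116, 118, 115, 113, 111, 104, 112, 118, 110, 108, 110, 114, 115, 110]
307 [163, 163, 163, 164, 173, 173, 168, 146, 139, 122, 118, 113, 109, 115, 113, 94, 113, 87, 7, 23, 53, 96]
320 [164, 164, 164, 165, 164, 169, 173, 174, 162, 120, 140, 112, 101, 111, 118, 115, 114, 118, 115, 77, 68, 56]
334 [162, 162, 162, 163, 163, 164, 162, 164, 173, 174, 169, 147, 135, 102, 119, 119, 115, 115, 111, 105, 112, 118]
175 [165, 167, 168, 172, 150, 54, 122, 49, 10, 72, 152, 155, 138, 106, 110, 114, 118, 116, 118, 117, 113, 115]
182 [162, 165, 171, 141, 58, 164, 182, 178, 165, 131, 144, 131, 108, 112, 113, 113, 112, 112, 109, 107, 108, 111]
195 [163, 97, 81, 188, 178, 176, 164, 123, 149, 127, 115, 110, 111, 109, 112, 112, 112, 110, 110, 112, 108, 105]
294 166 [11, 7, -12, -16, -12, 10, 68, 39, 11, 15, 16, 16, 16, 14, 15, 17, 16, 14, 14, 15, 14, 14] block edge x_c if rise at k-0.5: -3.5 rail edge same px: -1.1
307 168 [8, 10, 10, 0, -18, -16, -14, 14, 66, 22, 13, 14, 14, 18, 19, -14, -57, -56, -9, -16, -31, -53] block edge x_c if rise at k-0.5: -3.7 rail edge same px: -1.3
320 170 [5, 6, 6, 6, 6, -9, -18, -18, -18, 23, 66, 22, 10, 15, 19, 21, 9, -46, -68, -42, -44, -36] block edge x_c if rise at k-0.5: -3.9 rail edge same px: -1.5
334 172 [12, 13, 12, 11, 10, 8, 12, 0, -18, -18, -18, 14, 68, 24, 13, 15, 15, 15, 15, 13, 15, 16] block edge x_c if rise at k-0.5: -3.6 rail edge same px: -1.2
```

The edge reads 1.5–2 mm short of the long rail, close to the measuring error. There is plenty of time, so I'll press once more on the long side.

```bash
python3 -m creep '[[[0.2,0,0,0,-1],[0.2,0,0,0,-1],[0.2,0,0,0,-1],[0.2,0,0,0,-1],[0.2,0,0,0,-1],[0.2,0,0,0,-1],[0.2,0,0,0,-1],[0.2,0,0,0,-1]]]'>/dev/null; python3 -m creep '[[[0.2,0,0,0,-1],[0.2,0,0,0,-1],[0.2,0,0,0,-1],[0.2,0,0,0,-1],[0.2,0,0,0,-1],[0.2,0,0,0,-1],[0.2,0,0,0,-1],[0.2,0,0,0,0]]]'>/dev/null; python3 -m creep '[[[0.2,0.35,0.8,0,0],[0.2,0.35,0.8,0,0],[0.2,0.35,0.8,0,0],[0.2,0.3,0.8,0,0],[0.2,0.1,0.8,0,0],[0.2,0,0.8,0,0],[0.2,0,0.8,0,0],[0.2,0,0.8,0,0]]]'>/dev/null; python3 -m creep '[[[0.2,0,0.8,0,0],[0.2,0,0.8,0,0],[0.2,0,0.8,0,0],[0.2,0,0.5,0,0],[0.2,0,0,0,0],[0.2,0,0,0,0]]]'>/dev/null; python3 st.py
```

```text
t 15.45 corner xy [-0.162  -0.0764] z 0.3087 tool y angle rel corner deg 0.12 F corner -0.41 -0.99 -0.09 gap 0.050818152362560154
```

```bash
python3 -m creep '[[[0.2,0.1,0,0.5,0],[0.2,0,0,0.8,0],[0.2,0,0,0.8,0],[0.2,0,0,0.6,0],[0.2,0,0,0.35,0],[0.2,0,0,0.1,0],[0.2,0,0,0,0]]]'>/dev/null; python3 st.py;  python3 -m creep '[[[0.2,-0.12,0,0,0],[0.2,-0.12,0,0,0],[0.2,-0.12,0,0,0],[0.2,-0.12,0,0,0],[0.2,-0.12,0,0,0],[0.2,-0.1,0,0,0],[0.2,-0.06,0,0,0],[0.2,0,0,0,0]]]'>/dev/null; python3 st.py
```

```text
t 16.03 corner xy [-0.1664 -0.0792] z 0.1812 tool y angle rel corner deg -0.08 F corner -0.14 0.52 0.05 gap 0.051599753986827375
t 16.7 corner xy [-0.1345 -0.0782] z 0.1829 tool y angle rel corner deg 0.01 F corner 0.71 -0.4 0.16 gap 0.05106070341531754
```

```bash
python3 -m creep '[[[0.2,-0.1,0,0,0],[0.2,-0.08,0,0,0],[0.2,-0.04,0,0,0],[0.2,0,0,0,0]]]'>/dev/null; python3 st.py; python3 -m creep '[[[0.2,-0.04,0,0,0],[0.2,0,0,0,0]]]'>/dev/null; python3 st.py;  python3 -m creep '[[[0.2,-0.04,0,0,0],[0.2,0,0,0,0]]]'>/dev/null; python3 st.py
```

```text
t 17.03 corner xy [-0.126  -0.0783] z 0.1827 tool y angle rel corner deg 0.01 F corner 0.48 0.4 -0.64 gap 0.051459608005117105
t 17.2 corner xy [-0.1247 -0.0783] z 0.1827 tool y angle rel corner deg 0.02 F corner 0.27 -0.22 -0.15 gap 0.05127332314302116
t 17.37 corner xy [-0.1231 -0.0783] z 0.1827 tool y angle rel corner deg 0.01 F corner -0.46 0.21 0.16 gap 0.051234885619017026
```

```bash
python3 -m creep '[[[0.2,-0.04,0,0,0],[0.2,0,0,0,0]]]'>/dev/null; python3 st.py; python3 -m creep '[[[0.2,-0.03,0,0,0],[0.2,0,0,0,0]]]'>/dev/null; python3 st.py;  python3 -m creep '[[[0.2,-0.03,0,0,0],[0.2,0,0,0,0]]]'>/dev/null; python3 st.py
```

```text
t 17.53 corner xy [-0.1214 -0.0783] z 0.1828 tool y angle rel corner deg 0.02 F corner -0.09 0.46 -0.46 gap 0.05129093258443414
t 17.7 corner xy [-0.1209 -0.0783] z 0.1826 tool y angle rel corner deg 0.01 F corner -3.32 0.32 2.08 gap 0.05135176548764928
t 17.87 corner xy [-0.1205 -0.0783] z 0.1823 tool y angle rel corner deg 0.01 F corner -5.16 0.01 4.16 gap 0.05114590057389338
```

```bash
python3 -m creep '[[[0.2,-0.03,0,0,0],[0.2,0,0,0,0]]]'>/dev/null; python3 st.py; python3 -m creep '[[[0.2,-0.03,0,0,0],[0.2,0,0,0,0]]]'>/dev/null; python3 st.py;  python3 -m creep '[[[0.2,-0.03,0,0,0],[0.2,0,0,0,0]]]'>/dev/null; python3 st.py
```

```text
t 18.03 corner xy [-0.12   -0.0783] z 0.1821 tool y angle rel corner deg 0.01 F corner -8.38 -0.18 6.23 gap 0.051045376638967487
t 18.2 corner xy [-0.119  -0.0783] z 0.182 tool y angle rel corner deg 0.0 F corner -8.17 0.34 5.83 gap 0.05120682692596929
t 18.37 corner xy [-0.1185 -0.0783] z 0.1819 tool y angle rel corner deg 0.0 F corner -12.06 0.69 8.96 gap 0.05115028607049879
```

```bash
python3 -m creep '[[[0.2,-0.03,0,0,0],[0.2,0,0,0,0]]]'>/dev/null; python3 st.py; python3 -m creep '[[[0.2,0.04,0,0,0],[0.2,0.04,0,0,0],[0.2,0.04,0,0,0],[0.2,0.1,0,0,0],[0.2,0.3,0,0,0],[0.2,0.6,0,0,0],[0.2,0.6,0,-0.3,0],[0.2,0.5,0,-0.7,0]]]'>/dev/null; python3 -m creep '[[[0.2,0,0,-1,0],[0.2,0,0,-1,0],[0.2,0,0,-0.8,0],[0.2,0,-0.9,0,0],[0.2,0,-0.9,0,0],[0.2,0,-0.9,0,0],[0.2,0,-0.9,0,0],[0.2,0,-0.9,0,0]]]'>/dev/null;  python3 -m creep '[[[0.2,0,-0.9,0,0],[0.2,0,-0.9,0,0],[0.2,0,-0.9,0,0],[0.2,0,-0.9,0,0],[0.2,0,-0.5,0,0],[0.2,0,0,0,0],[0.2,0,0,0,0]]]'>/dev/null; python3 st.py; python3 - <<'E'
from meas import *
ims=[viewer.capture("top") for _ in range(4)]
for im in ims[:2]:
    c,sz,ang=carrier(im)
    a=.0709; print(np.array([np.cos(a)*c[0]-np.sin(a)*c[1]-.7136,np.sin(a)*c[0]+np.cos(a)*c[1]-.2036]),sz,ang)
m=np.mean(np.array(ims,float),0)
for x in (294,307,320,334):
    s=m[160:182,x,0]-m[160:182,x,2]; print(x,s[4:16].round().astype(int).tolist())
im=ims[0];b=viewer.capture("scene"); cv2.imwrite("pics/p5.png",np.vstack([cv2.resize(x[:,:,::-1],(780,290),interpolation=cv2.INTER_CUBIC) for x in (b[165:255,220:462],im[150:240,240:482])]))
E
```

```text
t 18.53 corner xy [-0.1181 -0.0783] z 0.1817 tool y angle rel corner deg 0.0 F corner -14.53 -0.42 11.21 gap 0.051463692167160395
t 20.45 corner xy [-0.203  -0.4236] z 0.3351 tool y angle rel corner deg -0.14 F corner -0.43 0.21 -0.18 gap 0.05160730123639176
[-0.05526077 -0.08038925] (159.17697143554688, 110.57841491699219) 86.03166198730469
[-0.05526093 -0.08034394] (159.08633422851562, 110.57841491699219) 86.03166198730469
294 [0, 61, 60, 12, 14, 14, 14, 14, 14, 14, 14, 15]
307 [-18, -18, -3, 69, 58, 12, 14, 13, 14, 17, 10, -44]
320 [6, -8, -18, -20, -7, 75, 58, 6, 13, 16, 20, 15]
334 [9, 9, 11, 1, -18, -19, -7, 68, 61, 10, 13, 14]
```

View pics/p5.png

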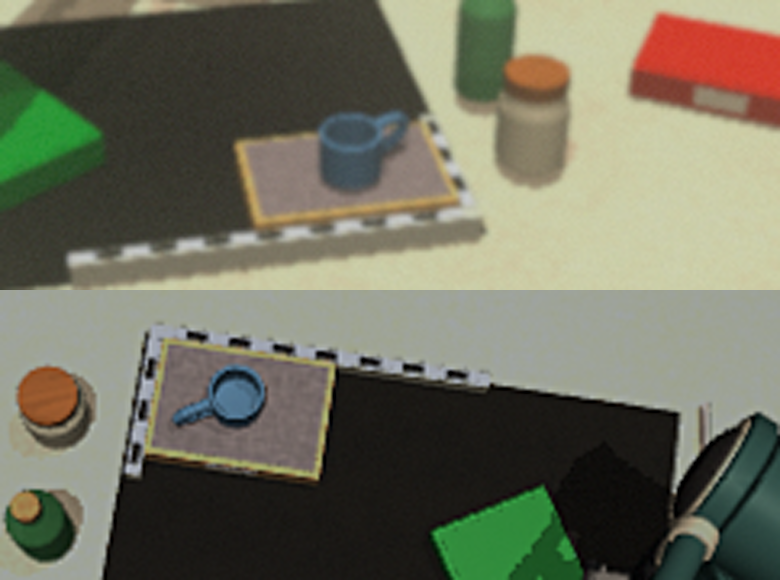

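The block now reads (−55.3, −80.4) mm in the corner frame with its yaw within 0.1° of the corner's. The cup is standing, and the robot is high and clear.

```bash
python3 -c "
from plant import finish_job
print(finish_job())"
```

```text
the job is handed in; nothing more can be done
None
```

The carrier block is seated in the corner of the two rails, measured within about 0.5 mm of its target position and 0.1° of square, with the cup still standing on it and the robot clear of everything; I handed the job in at about 21 s.

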